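# Close the hinged drill jig and pin it shut

## Task

Fold the hinged leaf of the drill jig down over the square tube, then lift the slim pin (the one that fits the jig's hole) up and off its hook and push it down through the hole in the leaf into the block below, until its collar presses the leaf fully shut against the sprung pad. Finish while still holding the pin pressed down, because the pad lifts the leaf again as soon as you let go. Do not drop the pin on the table, and leave the thick pin hanging on its hook, the tube in its nest and the other things on the table where they are.

Things in the scene. Friction and masses are not known exactly. Their poses are not given: they have to be found in the camera images.
- jig: Drill jig fixed to the table: steel base 120 (x) x 200 (y) x 12 mm, origin at the centre of its underside, z up. Hinge at its +y end: axis along jig x at y = +70, z = 62 mm. A steel block 40 x 36 mm, top at z = 55 mm, stands at y = -62 mm. The tube lies along jig x between rails 42 mm apart. The hinged leaf belongs to it.
- leaf (a joint): Leaf angle, rad: 0 = shut (level), growing as it opens up and over to jig +y (stop 1.9). Starts standing open at 1.62 to 1.75 and stays. Pushed from behind, to jig -y, past about 1.3 it falls slowly by its weight (0.32 kg) until its sprung pad meets the tube at about 0.06. From there about 7 N down at the hole shuts it; let go, it rises again.
- leaf_hole (a point): Centre of the 15 mm hole in the aluminium leaf, on its outer face (on top when shut, then at jig z = 68 mm); moves with the leaf. z: the face's normal; -y: along the leaf to its free end. Leaf 12 mm thick, hinge axis in its mid-plane, 132 mm from the hole and 170 mm from the rounded free end; 66 mm wide over the tube, 42 mm at the hole and beyond.
- bush (a point): Centre of the mouth of the round hole in the jig's block, 14 mm across, on the block's top face, z up. The hole is vertical and 43 mm deep. With the leaf down the leaf's hole lies over it.
- slim_pin: The pin that fits: shank 12 mm across, 42 mm long, nose tapered, under a collar 26 mm across and 8 mm high (its underside presses on the leaf), with a stirrup handle on top. Origin at the centre of the collar's underside, z up along the pin: nose at z = -42, handle's top at +54 mm. 60 to 130 g.
- slim_pin_grip (a point): Centre of the slim pin's handle, 30 mm above the collar's underside: a flat rectangular loop 38 mm wide (pin y), 10 mm thick (pin x), from pin z = 7 to 54 mm; opening 22 mm wide, 31 mm high. Pinch it across the 38 mm from above. Its top bar hangs on the hook, which runs through it along pin x, free end to -x.
- slim_pin_tip (a point): The nose end of the slim pin's shank, z up along the pin.
- thick_pin_grip (a point): Centre of the handle of the other pin, the same but with a shank 18 mm across, which fits neither hole. Which of the two hooks holds which pin varies.
- pin_stand: Fixed stand, round foot 76 mm across, origin under its centre; crossbar along y at z = 150 mm. Two 8 mm hooks point to its -x at y = -70 and +70 mm: level at z = 150 for 56 mm, end turned up 10 mm. Pins hang 36 mm out from the crossbar; one comes off when lifted 14 to 20 mm (23 at most) and drawn 45 mm or more to the stand's -x.
- tube: Loose square steel tube 40 x 40 mm, 120 mm long along its own y, lying in the jig's nest; origin at the centre of its underside, 12 mm above the table.
- calliper: Steel calliper, 220 x 63 x 6 mm, lying flat; a bystander.
- marker: Black marker, 132 mm long, 14 mm thick, lying; a bystander.
- tape_measure: Tape measure, 72 x 34 x 73 mm high, standing; a bystander.
- pliers_blue: Pliers with blue grips, 201 mm long, lying; a bystander.
- try_square: Try square, 192 x 120 mm, lying; a bystander.
- flat_offcut: Flat bar offcut, 110 x 32 x 8 mm, lying; a bystander.

How it is judged:
By the outcome, as a careful person would: the job done as asked, in the order asked, and still so for the second after the job is handed in, while the arm keeps its last pose, push and grip.
It also fails if it takes over 70 s, if anything falls off the work surface, if the arm or the gripper's body presses on something with over 40 N, if the wrist force passes 120 N, or if a joint passes its speed limit or range.

## Robot

A 6-joint arm with a two-finger parallel gripper is mounted at the origin on the work surface; the furniture and walls round the work are solid. World frame = base frame: x ahead of the robot, y to its left, z up, the work surface at z = 0. Lengths are in m, angles in degrees, forces in N, time in s.
With the tool pointing down it reaches from about 0.35 to 0.875 m from the base axis. Payload 4.2 kg.
Tool frame: the origin (TCP) lies midway between the tips of the shut fingers; the grasp point (between the pads) lies 19 mm behind it; z points along the fingers, y is the line along which they close (so a half turn about z gives the same grasp; the last joint's range is limited). The gripper opens to 87 mm and grips with 3 to 60 N. Pads are 19 mm wide; open, the fingers measure 117 mm over their backs; the gripper's body (75 mm by 190 mm) begins 51 mm behind the grasp point.
Start: joints at [92.109, 22.042, 0.453, 0, -68.411, -14.817], TCP at [0.137, 0.61, 0.223] pointing down, gripper open.
Joint ranges: [-179.83, 179.83], [-69.29, 118.12], [-61.27, 80.66], [-181.25, 117.63], [-171.15, -9.14], [-177.46, 177.46]. Speed limits (degrees/s): [159.86, 159.86, 180, 180, 180, 180].

## Interface

Orientations are given as a 3x3 rotation matrix whose columns are the frame's x, y, z axes.
In Python, from station import sense, capture, camera_params, finish_job gives the robot as it stands.
- The arm moves only by the tool drive_tool, never from a script. Its argument "rows" is a list of rows, each an object of numbers: "tx", "ty", "tz": the shift along the tool's x, y, z in cm; "ax", "ay", "az": the turn, a rotation vector about the tool's x, y, z in rad; "claw": the finger opening in cm, from 0 to 8.7. In form: [{"tx": .., "ty": .., "tz": .., "ax": .., "ay": .., "az": .., "claw": ..}, ...]. A call has 1 to 10 rows; each row shifts and turns the commanded pose from where the row before left it, along the tool's axes as they then stand; what a row does not reach is not made up. A row lasts 1/12 s, in which the tool goes at most 41.7 mm and 7.16 degrees, less where a joint would pass 70% of its speed; a pose out of reach is approached as far as the arm can. A call with a gripper value outside its range is refused whole. The fingers move at their own pace and stop on an object; the grip force is fixed at half the most. Time passes only in rows, so rows that do not move let the fingers close. It gives the time, the measured TCP pose, the force, the opening and the grip force at its end, in the units of the state.
- sense(): the state, without advancing time (a new reading comes with each control period).
- capture(name): name is "scene" or "top" or "wrist"; returns (picture, depth): 420x560x3 uint8, red, green, blue; 420x560 float32, m along the optical axis (not along the pixel's ray), 0 where there is no reading.
- camera_params(name): a dict with "intrinsics" (3x3 intrinsics, pixels), "R" (3x3) and "t" (3): a world point X has camera coordinates R X + t; the wrist camera has in their place "tool_from_camera" (4x4, takes a point from camera to tool coordinates, whose origin is the TCP and whose axes are the flange's). Camera axes: x right, y down, z forward; pixel columns grow to the right and rows downward; lengths in m; the calibration is good to about 2 mm. The wrist camera is an equidistant fisheye: a pixel r from the principal point sees the ray r / f radians off the axis. A picture is of the moment at which its call begins: read the wrist's pose just before it. camera_params takes no time and is no camera call.
- finish_job(): hands the job in; it is judged then, once.
The state is a dict: "time_s": time; "joints": joint angles; "joint_velocities": joint speeds; "effort": joint torques, N m; "tcp_pos": TCP position; "ee_rot": TCP orientation; "wrist_force": force on the tool from outside, world axes, zero at the start; "moment": the same for the moment, N m; "gripper_width": opening from 0.0 (shut) to 1.0 (fully open); "gripper_force": force on a finger pad.
Only numpy, scipy, OpenCV 4.12 (cv2) and the standard library are available. Lean on these libraries where they do the work, as an engineer would, in place of code of your own. Each camera call takes 0.05 s, during which the arm holds its last target. There are 200 camera calls.

## Working session

There is one attempt and no reset: what is moved stays moved. The work goes in short steps, Python scripts to look and compute and a tool call to move; the robot and the scene stay as the last step left them, time stands still between calls to the robot, and variables do not carry over. Pictures are saved under pics/ and viewed, at most 10 in all, crops included, and the job is handed in when it is done.

Besides the shell and the picture viewer there is one more tool, called after ">>>" in YAML: its name, and indented under it one key for each argument. drive_tool: Moves the arm, as the interface text tells. Its arguments: {"type":"object","properties":{"rows":{"type":"array"}},"required":["rows"]}

```bash
ls; mkdir -p pics
cat > h.py <<'E'
import numpy as np, cv2
from station import sense, capture, camera_params, finish_job
def cloud(name):
    img,d=capture(name); p=camera_params(name); K=np.array(p["intrinsics"]);R=np.array(p["R"]);t=np.array(p["t"])
    v,u=np.mgrid[:420,:560]
    c=np.stack([(u-K[0,2])/K[0,0]*d,(v-K[1,2])/K[1,1]*d,d],-1)
    X=(c-t)@R; X[d==0]=np.nan
    return img,d,X
def save(n,img): cv2.imwrite(f"pics/{n}.png",img[...,::-1])
E
python3 - <<'E'
from h import *
s=sense(); print({k:np.round(v,3).tolist() for k,v in s.items()})
for n in("scene","top"):
    i,d,X=cloud(n); np.savez(n,i=i,d=d,X=X); save(n+"0",i)
    p=camera_params(n); print(n,np.round(-np.array(p["R"]).T@p["t"],3),np.round(p["R"],2).tolist())
a=np.load("scene.npz")["i"]
b=np.load("top.npz")["i"]
save("scene0",cv2.resize(a,(800,600)));save("top0",cv2.resize(b,(800,600)))
E
```

```text
pics
{'time_s': 0.0, 'joints': [92.107, 22.091, 0.381, -0.029, -68.41, -14.816], 'joint_velocities': [-0.086, -0.043, 0.005, 0.091, 0.002, 0.171], 'effort': [0.002, -39.067, 18.741, 4.22, 0.011, -0.0], 'tcp_pos': [0.137, 0.609, 0.221], 'ee_rot': [[0.975, -0.22, -0.0], [-0.22, -0.975, -0.002], [0.0, 0.002, -1.0]], 'wrist_force': [0.446, 0.008, -0.446], 'moment': [0.054, 0.011, 0.014], 'gripper_force': 0.0, 'gripper_width': 0.999}
scene [-0.378  1.204  1.134] [[-0.8, -0.6, 0.01], [-0.34, 0.45, -0.82], [0.49, -0.66, -0.57]]
top [ 0.275 -0.008  1.59 ] [[0.0, -1.0, -0.01], [-0.99, -0.0, -0.14], [0.14, 0.01, -0.99]]
```

View pics/scene0.png

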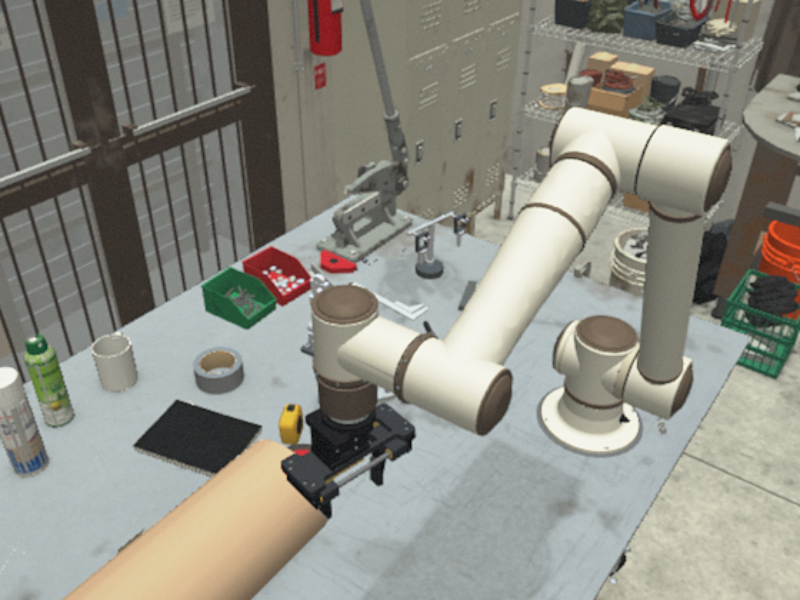

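View pics/top0.png

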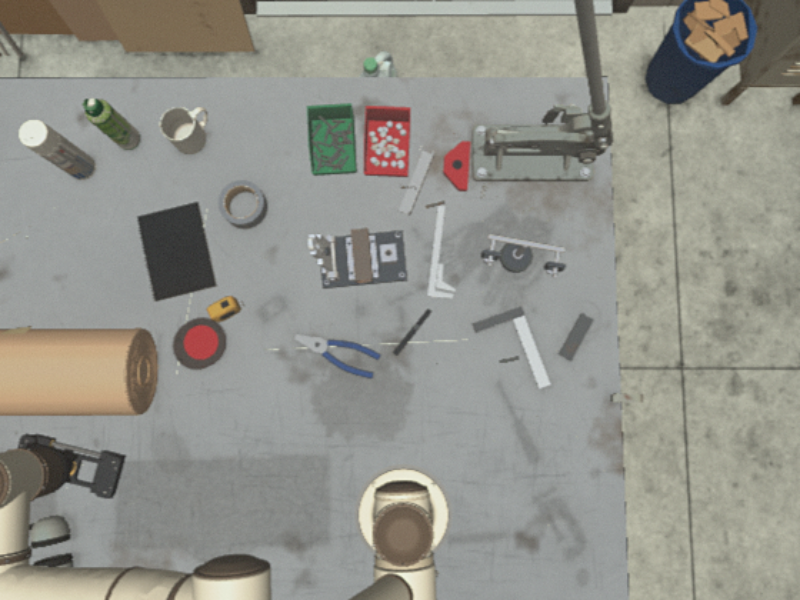

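The jig is at about (358,258) in the 800-px top view, with its leaf standing open at the left end. The stand is at (515,258), with hooks pointing down in the image toward the robot, and the pins hang at (490,257) and (553,267).

Run:
```python
from h import *
t=np.load("top.npz");s=np.load("scene.npz")
a=cv2.resize(t["i"][150:215,210:410],(800,260),interpolation=cv2.INTER_CUBIC)
b=cv2.resize(s["i"][140:200,270:350],(453,340),interpolation=cv2.INTER_CUBIC)
c=cv2.resize(s["i"][180:260,200:262],(263,340),interpolation=cv2.INTER_CUBIC)
m=np.zeros((600,800,3),np.uint8);m[:260]=a;m[260:,:453]=b;m[260:,460:723]=c
save("crop1",m)
X=t["X"]
def f(lo,hi,zl,zh):
    k=(X[...,0]>lo[0])&(X[...,0]<hi[0])&(X[...,1]>lo[1])&(X[...,1]<hi[1])&(X[...,2]>zl)&(X[...,2]<zh)
    return X[k]
for v,u in((180,250),(180,361),(176,272),(180,343),(187,387),(169,367),(172,226)): print(u,v,np.round(X[v,u],3))
P=t["X"][150:215,210:410].reshape(-1,3)
print("stand pts z>.1:");q=P[(P[:,2]>.12)&(P[:,1]<-0.05)];print(len(q),np.round(q[:60],3).tolist())
# base of jig
q=P[(P[:,2]>.006)&(P[:,2]<.02)&(P[:,1]>-.06)&(P[:,1]<.25)].astype(np.float32); print(len(q),cv2.minAreaRect(q[:,:2]))
```

```text
250 180 [0.577 0.105 0.057]
361 180 [ 0.581 -0.259  0.043]
272 176 [0.597 0.034 0.027]
343 180 [ 0.558 -0.186  0.157]
387 187 [ 0.536 -0.319  0.158]
367 169 [ 0.592 -0.259  0.161]
226 172 [0.586 0.173 0.142]
stand pts z>.1:
454 [[0.608, -0.181, 0.156], [0.608, -0.184, 0.159], [0.608, -0.187, 0.155], [0.608, -0.19, 0.155], [0.607, -0.193, 0.159], [0.606, -0.181, 0.153], [0.605, -0.184, 0.157], [0.605, -0.187, 0.156], [0.604, -0.189, 0.161], [0.603, -0.192, 0.164], [0.604, -0.195, 0.162], [0.605, -0.199, 0.155], [0.605, -0.202, 0.157], [0.605, -0.205, 0.157], [0.605, -0.209, 0.155], [0.606, -0.212, 0.154], [0.602, -0.181, 0.157], [0.601, -0.183, 0.159], [0.601, -0.187, 0.159], [0.602, -0.19, 0.154], [0.601, -0.193, 0.158], [0.603, -0.196, 0.153], [0.602, -0.199, 0.158], [0.602, -0.202, 0.154], [0.602, -0.205, 0.158], [0.602, -0.208, 0.157], [0.602, -0.211, 0.157], [0.602, -0.214, 0.158], [0.603, -0.218, 0.152], [0.601, -0.22, 0.16], [0.601, -0.223, 0.158], [0.602, -0.226, 0.157], [0.598, -0.184, 0.158], [0.599, -0.187, 0.153], [0.598, -0.189, 0.16], [0.599, -0.193, 0.156], [0.6, -0.197, 0.151], [0.598, -0.199, 0.157], [0.599, -0.203, 0.153], [0.598, -0.205, 0.158], [0.598, -0.208, 0.158], [0.599, -0.211, 0.155], [0.598, -0.214, 0.158], [0.598, -0.217, 0.158], [0.597, -0.219, 0.164], [0.599, -0.223, 0.157], [0.597, -0.225, 0.163], [0.599, -0.23, 0.154], [0.599, -0.233, 0.156], [0.598, -0.235, 0.158], [0.599, -0.239, 0.153], [0.597, -0.241, 0.164], [0.6, -0.246, 0.152], [0.597, -0.19, 0.152], [0.597, -0.194, 0.15], [0.596, -0.196, 0.155], [0.595, -0.199, 0.157], [0.597, -0.203, 0.152], [0.595, -0.205, 0.157], [0.595, -0.208, 0.157]]Traceback (most recent call last):
  File "<stdin>", line 16, in <module>
cv2.error: OpenCV(4.12.0) /io/opencv/modules/imgproc/src/convhull.cpp:143: error: (-215:Assertion failed) total >= 0 && (depth == CV_32F || depth == CV_32S) in function 'convexHull'
```

View pics/crop1.png

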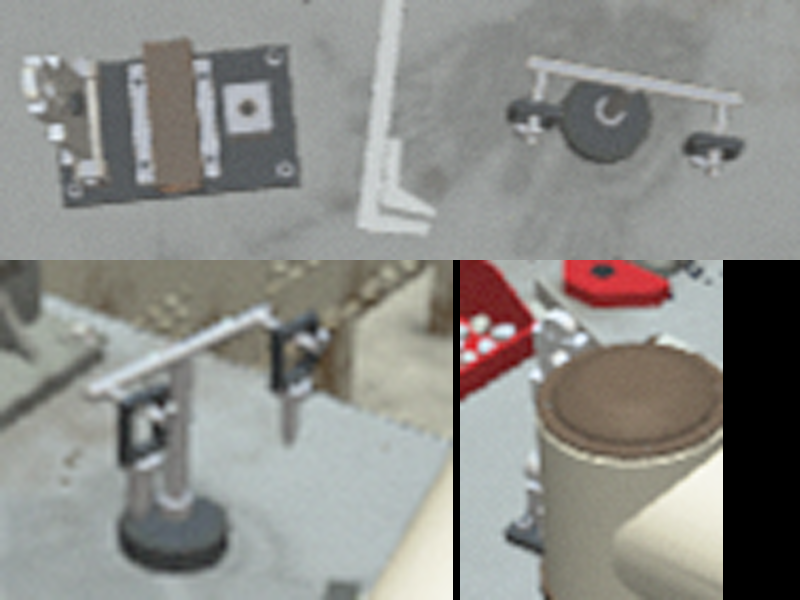

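The bottom-left crop shows the stand from the side. The near (+y) pin's shank is about 24 px wide and the far (−y) one about 14 px, so the slim pin is on the −y hook, near (0.536,−0.32). The jig's +y end, with the standing leaf, is on the left of the top crop.

```bash
cat >> h.py <<'E'
def delta(pos,s=None):
    s=s or sense(); R=np.array(s["ee_rot"]); return np.round(R.T@(np.array(pos)-s["tcp_pos"])*100,2)
E
python3 - <<'E'
from h import *
t=np.load("top.npz");Xf=t["X"];P=Xf[150:215,210:410].reshape(-1,3).astype(np.float32)
q=P[(P[:,2]>.005)&(P[:,2]<.02)&(P[:,1]>-.04)&(P[:,1]<.25)]; 
print("jig",len(q),cv2.minAreaRect(q[:,:2].copy()))
q=P[(P[:,2]>.145)&(P[:,1]<-0.1)]
n=[-.178,.984]
# crossbar line: points with stand-x max
c=np.array([.58,-.25]);a=np.array([np.cos(.178),-np.sin(.178)]);b=np.array([np.sin(.178),np.cos(.178)])
x=(q[:,:2]-c)@a;y=(q[:,:2]-c)@b
k=x>0.0; print(np.c_[x,y][k].min(0),np.c_[x,y][k].max(0),np.polyfit(y[k],x[k],1))
k=x<0; 
for sgn in(1,-1):
    m=k&(y*sgn>0); print("pin",sgn,m.sum(),q[m].mean(0),q[m].min(0),q[m].max(0),x[m].min(),x[m].max(),y[m].min(),y[m].max())
q=P[(P[:,2]>.08)&(P[:,1]>0)];print("leaf",q.min(0),q.max(0)); top=q[q[:,2]>.2]; print(top.mean(0) if len(top) else 0)
z=Xf[230:290,0:110,2];print("roll",np.nanmax(z),np.nanpercentile(z,90))
print(np.nanmin(Xf[225:292,0:112].reshape(-1,3)[Xf[225:292,0:112,2].ravel()>.05],0),np.nanmax(Xf[225:292,0:112].reshape(-1,3),0))
E
```

```text
jig 1375 ((0.5812090635299683, 0.10118653625249863), (0.2205064296722412, 0.2823573052883148), 0.04937123507261276)
[ 0.00130885 -0.09161566] [0.01936063 0.07305286] [0.00359763 0.01143673]
pin 1 82 [ 0.566038   -0.18613538  0.15961717] [ 0.5410356  -0.20402087  0.1455171 ] [ 0.58986056 -0.16782662  0.16991636] -0.05041718507153003 -0.0009161121506093624 0.04202363922411534 0.07912508883800744
pin -1 89 [ 0.5410628  -0.32338226  0.15907182] [ 0.51370436 -0.34281245  0.14585389] [ 0.56553096 -0.3049093   0.16852188] -0.05286795425199219 -2.0626333907789465e-05 -0.09881223859805467 -0.060532084539842976
leaf [0.5399821  0.15737562 0.08028383] [0.60854304 0.1950446  0.23716867]
[0.57247996 0.18661113 0.21864545]
roll 0.1997154786452337 0.19012270425409947
[0.22186768 0.56369098 0.05002144] [0.43482391 0.95065374 0.19971548]
```

Run:
```python
from h import *
p=camera_params("top");K=np.array(p["intrinsics"]);R=np.array(p["R"]);t=np.array(p["t"]);C=-R.T@t
def px(cu,cv,z):
    u,v=209.5+(cu+.5)/4+0,149.5+(cv+.5)/4
    d=R.T@np.linalg.solve(K,[u,v,1]); return C+d*(z-C[2])/d[2]
c={n:px(*q) for n,q in dict(bl=(65,207,.012),br=(300,185,.012),tr=(288,45,.012),bush=(248,108,.055),blk1=(224,84,.055),blk2=(272,132,.055)).items()}
for n in c: print(n,np.round(c[n],4))
y=c["bl"]-c["br"]; print(np.linalg.norm(y),np.degrees(np.arctan2(-y[0],y[1]))); x=c["tr"]-c["br"]; print(np.linalg.norm(x),np.degrees(np.arctan2(x[1],x[0])))
```

```text
bl [0.5134 0.188  0.012 ]
br [ 0.5324 -0.0084  0.012 ]
tr [0.6522 0.002  0.012 ]
bush [0.5891 0.0343 0.055 ]
blk1 [0.6091 0.0541 0.055 ]
blk2 [0.5692 0.0146 0.055 ]
0.19734271474897552 5.527354984793524
0.12023620684116099 4.957734873789261
```

>>> drive_tool:
  rows:
    - {"tz": -3.5,"claw": 0}
    - {"tz": -3.5,"claw": 0}
    - {"tz": -3.0,"claw": 0}
    - {"tx": 3.36,"ty": 1.79,"claw": 0}
    - {"tx": 3.36,"ty": 1.79,"claw": 0}
    - {"tx": 3.36,"ty": 1.79,"claw": 0}
    - {"tx": 3.36,"ty": 1.79,"claw": 0}
    - {"tx": 3.36,"ty": 1.79,"claw": 0}
    - {"tx": 3.36,"ty": 1.79,"claw": 0}
    - {"tx": 3.36,"ty": 1.79,"claw": 0}

```text
invalid input at $.rows[0]: expected keys tx, ty, tz, ax, ay, az, claw
```

>>> drive_tool:
  rows:
    - {"tx": 3.36,"ty": 1.79,"claw": 0}
    - {"tx": 3.36,"ty": 1.79,"claw": 0}
    - {"tx": 3.36,"ty": 1.79,"claw": 0}
    - {"tx": 3.36,"ty": 1.79,"claw": 0}
    - {"tx": 3.36,"ty": 1.79,"claw": 0}
    - {"tx": 3.36,"ty": 1.79,"claw": 0}
    - {"tx": 3.36,"ty": 1.79,"claw": 0}
    - {"tx": 3.36,"ty": 1.79,"claw": 0}
    - {"claw": 0}
    - {"claw": 0}

```text
invalid input at $.rows[0]: expected keys tx, ty, tz, ax, ay, az, claw
```

Run:
```python
from h import *
s=sense();print(s["time_s"],np.round(s["tcp_pos"],4),np.round(s["ee_rot"],3).tolist(),np.round(s["joints"],1),s["gripper_width"],s["wrist_force"])
print(delta([.5705,.2356,.19],s))
i,d=capture("wrist");save("w1",i);print(camera_params("wrist"))
```

```text
0.1 [0.1374 0.6092 0.2216] [[0.975, -0.22, -0.0], [-0.22, -0.975, -0.002], [0.0, 0.002, -1.0]] [ 92.1  22.1   0.4  -0.  -68.4 -14.8] 0.9974781249048568 [-0.28261534  1.01792757 -0.11201023]
[50.47 26.9   3.22]
{'intrinsics': array([[325.1922621 ,   0.        , 276.86429033],
       [  0.        , 325.1922621 , 205.14991067],
       [  0.        ,   0.        ,   1.        ]]), 'tool_from_camera': array([[ 3.41737427e-05, -9.60328709e-01, -2.78870525e-01,
         7.65605563e-02],
       [ 9.99999921e-01, -7.77234044e-05,  3.90194541e-04,
         7.23136853e-04],
       [-3.96389786e-04, -2.78870517e-01,  9.60328630e-01,
        -1.62126029e-01],
       [ 0.00000000e+00,  0.00000000e+00,  0.00000000e+00,
         1.00000000e+00]])}
```

View pics/w1.png

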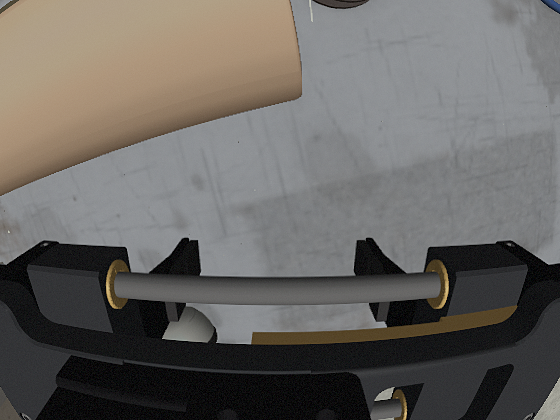

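Nothing moved because every row needs all the keys. The wrist view shows the open fingers at (190,265) and (365,265), and the paper roll ahead at the upper left. I'll send the rows again in full.

>>> drive_tool:
  rows:
    - {"tx": 0,"ty": 0,"tz": -3.5,"ax": 0,"ay": 0,"az": 0,"claw": 0}
    - {"tx": 0,"ty": 0,"tz": -3.5,"ax": 0,"ay": 0,"az": 0,"claw": 0}
    - {"tx": 0,"ty": 0,"tz": -3,"ax": 0,"ay": 0,"az": 0,"claw": 0}
    - {"tx": 3.36,"ty": 1.79,"tz": 0,"ax": 0,"ay": 0,"az": 0,"claw": 0}
    - {"tx": 3.36,"ty": 1.79,"tz": 0,"ax": 0,"ay": 0,"az": 0,"claw": 0}
    - {"tx": 3.36,"ty": 1.79,"tz": 0,"ax": 0,"ay": 0,"az": 0,"claw": 0}
    - {"tx": 3.36,"ty": 1.79,"tz": 0,"ax": 0,"ay": 0,"az": 0,"claw": 0}
    - {"tx": 3.36,"ty": 1.79,"tz": 0,"ax": 0,"ay": 0,"az": 0,"claw": 0}
    - {"tx": 3.36,"ty": 1.79,"tz": 0,"ax": 0,"ay": 0,"az": 0,"claw": 0}
    - {"tx": 3.36,"ty": 1.79,"tz": 0,"ax": 0,"ay": 0,"az": 0,"claw": 0}

```text
time_s: 0.98
tcp_pos: [0.3402, 0.4341, 0.3224]
ee_rot: [[0.976, -0.22, -0.0], [-0.22, -0.976, -0.0], [-0.0, 0.0, -1.0]]
wrist_force: [0.6, 1.0, 0.3]
gripper_width: 0.328
gripper_force: 0.0
```

>>> drive_tool:
  rows:
    - {"tx": 3.36,"ty": 1.79,"tz": 0,"ax": 0,"ay": 0,"az": 0,"claw": 0}
    - {"tx": 3.36,"ty": 1.79,"tz": 0,"ax": 0,"ay": 0,"az": 0,"claw": 0}
    - {"tx": 3.36,"ty": 1.79,"tz": 0,"ax": 0,"ay": 0,"az": 0,"claw": 0}
    - {"tx": 3.36,"ty": 1.79,"tz": 0,"ax": 0,"ay": 0,"az": 0,"claw": 0}
    - {"tx": 3.36,"ty": 1.79,"tz": 0,"ax": 0,"ay": 0,"az": 0,"claw": 0}
    - {"tx": 3.36,"ty": 1.79,"tz": 0,"ax": 0,"ay": 0,"az": 0,"claw": 0}
    - {"tx": 3.36,"ty": 1.79,"tz": 0,"ax": 0,"ay": 0,"az": 0,"claw": 0}
    - {"tx": 3.36,"ty": 1.79,"tz": 0,"ax": 0,"ay": 0,"az": 0,"claw": 0}
    - {"tx": 0,"ty": 0,"tz": 0,"ax": 0,"ay": 0,"az": 0,"claw": 0}

```text
time_s: 1.73
tcp_pos: [0.5736, 0.2326, 0.3211]
ee_rot: [[0.974, -0.226, -0.001], [-0.226, -0.974, -0.002], [-0.0, 0.002, -1.0]]
wrist_force: [-0.7, 0.3, -0.2]
gripper_width: 0.003
gripper_force: 0.0
```

Run:
```python
from h import *
s=sense();print(s["time_s"],np.round(s["tcp_pos"],4),np.round(s["ee_rot"],3).tolist(),np.round(s["joints"],1),s["gripper_width"],s["wrist_force"])
print(delta([.5705,.2356,.19],s))
```

```text
1.7333 [0.5736 0.2326 0.3211] [[0.974, -0.226, -0.001], [-0.226, -0.974, -0.002], [-0.0, 0.002, -1.0]] [ 37.1  18.8   9.5   0.1 -80.8  39.8] 0.003470828035943936 [-0.74574488  0.3276702  -0.16706038]
[-0.36 -0.25 13.11]
```

>>> drive_tool:
  rows:
    - {"tx": -0.3,"ty": -0.25,"tz": 3.5,"ax": 0,"ay": 0,"az": 0,"claw": 0}
    - {"tx": 0,"ty": 0,"tz": 3.5,"ax": 0,"ay": 0,"az": 0,"claw": 0}
    - {"tx": 0,"ty": 0,"tz": 3.5,"ax": 0,"ay": 0,"az": 0,"claw": 0}
    - {"tx": 0,"ty": 0,"tz": 2.6,"ax": 0,"ay": 0,"az": 0,"claw": 0}
    - {"tx": 0.47,"ty": 1.42,"tz": 0,"ax": 0,"ay": 0,"az": 0,"claw": 0}
    - {"tx": 0.47,"ty": 1.42,"tz": 0,"ax": 0,"ay": 0,"az": 0,"claw": 0}
    - {"tx": 0.47,"ty": 1.42,"tz": 0,"ax": 0,"ay": 0,"az": 0,"claw": 0}
    - {"tx": 0.47,"ty": 1.42,"tz": 0,"ax": 0,"ay": 0,"az": 0,"claw": 0}

```text
time_s: 2.4
tcp_pos: [0.5746, 0.1795, 0.1937]
ee_rot: [[0.976, -0.22, 0.004], [-0.22, -0.976, 0.002], [0.003, -0.003, -1.0]]
wrist_force: [0.6, 0.8, -0.5]
gripper_width: 0.009
gripper_force: 0.4
```

>>> drive_tool:
  rows:
    - {"tx": 0.47,"ty": 1.42,"tz": 0,"ax": 0,"ay": 0,"az": 0,"claw": 0}
    - {"tx": 0.47,"ty": 1.42,"tz": 0,"ax": 0,"ay": 0,"az": 0,"claw": 0}
    - {"tx": 0.47,"ty": 1.42,"tz": 0,"ax": 0,"ay": 0,"az": 0,"claw": 0}
    - {"tx": 0.47,"ty": 1.42,"tz": 0,"ax": 0,"ay": 0,"az": 0,"claw": 0}

```text
time_s: 2.73
tcp_pos: [0.5797, 0.1191, 0.1923]
ee_rot: [[0.975, -0.22, 0.001], [-0.22, -0.975, 0.0], [0.001, -0.001, -1.0]]
wrist_force: [0.6, 0.6, 0.3]
gripper_width: 0.002
gripper_force: 0.2
```

Run:
```python
from h import *
s=sense();print(s["time_s"],np.round(s["tcp_pos"],4))
p=(np.array(s["tcp_pos"])[:2]-[.5834,.0962]);print("jig xy",p@[.996,.092],p@[-.092,.996])
i,d,X=cloud("top");P=X[150:215,210:300].reshape(-1,3);save("top2",i)
i,d,X=cloud("scene");save("s2",i)
```

```text
2.7333 [0.5797 0.1191 0.1923]
jig xy -0.0016028497449869534 0.02318700323769226
```

>>> drive_tool:
  rows:
    - {"tx": 0,"ty": 0,"tz": -3.5,"ax": 0,"ay": 0,"az": 0,"claw": 0}
    - {"tx": 0,"ty": 0,"tz": -3.5,"ax": 0,"ay": 0,"az": 0,"claw": 0}
    - {"tx": 0,"ty": 0,"tz": -3,"ax": 0,"ay": 0,"az": -0.04,"claw": 0}
    - {"tx": 0.4,"ty": 4.0,"tz": 0,"ax": 0,"ay": 0,"az": 0,"claw": 7}
    - {"tx": 0.4,"ty": 4.0,"tz": 0,"ax": 0,"ay": 0,"az": 0,"claw": 7}
    - {"tx": 0.4,"ty": 4.0,"tz": 0,"ax": 0,"ay": 0,"az": 0,"claw": 7}
    - {"tx": 0.4,"ty": 4.0,"tz": 0,"ax": 0,"ay": 0,"az": 0,"claw": 7}
    - {"tx": 0.4,"ty": 4.0,"tz": 0,"ax": 0,"ay": 0,"az": 0,"claw": 7}
    - {"tx": 0.4,"ty": 4.0,"tz": 0,"ax": 0,"ay": 0,"az": 0,"claw": 7}

```text
time_s: 3.58
tcp_pos: [0.559, -0.1215, 0.2919]
ee_rot: [[0.984, -0.18, 0.0], [-0.18, -0.984, -0.0], [0.0, 0.0, -1.0]]
wrist_force: [0.7, 0.4, -0.2]
gripper_width: 0.372
gripper_force: 0.0
```

>>> drive_tool:
  rows:
    - {"tx": 0.4,"ty": 4.0,"tz": 0,"ax": 0,"ay": 0,"az": 0,"claw": 7}
    - {"tx": 0.4,"ty": 4.0,"tz": 0,"ax": 0,"ay": 0,"az": 0,"claw": 7}
    - {"tx": 0.4,"ty": 4.0,"tz": 0,"ax": 0,"ay": 0,"az": 0,"claw": 7}
    - {"tx": 0.4,"ty": 4.0,"tz": 0,"ax": 0,"ay": 0,"az": 0,"claw": 7}
    - {"tx": 0.3,"ty": 4.0,"tz": 0,"ax": 0,"ay": 0,"az": 0,"claw": 7}
    - {"tx": 0,"ty": 0,"tz": 0,"ax": 0,"ay": 0,"az": 0,"claw": 7}
    - {"tx": 0,"ty": 0,"tz": 0,"ax": 0,"ay": 0,"az": 0,"claw": 7}

```text
time_s: 4.17
tcp_pos: [0.5412, -0.322, 0.2908]
ee_rot: [[0.983, -0.185, -0.001], [-0.185, -0.983, 0.0], [-0.001, 0.0, -1.0]]
wrist_force: [0.1, 0.2, -0.4]
gripper_width: 0.79
gripper_force: 0.0
```

Run:
```python
from h import *
s=sense();print(s["time_s"],np.round(s["tcp_pos"],4),np.round(s["ee_rot"],3).tolist(),np.round(s["joints"],1))
print(delta([.5414,-.324,.119],s))
i,d,X=cloud("top");np.savez("top3",i=i,X=X)
w,wd=capture("wrist");np.savez("w3",i=w,d=wd,p=s["tcp_pos"],R=s["ee_rot"])
m=np.zeros((600,800,3),np.uint8);m[:180,:]=cv2.resize(i[145:213,110:410],(800,180),interpolation=cv2.INTER_CUBIC)
m[180:,:560]=w;save("c3",m)
```

```text
4.1667 [ 0.5412 -0.322   0.2908] [[0.983, -0.185, -0.001], [-0.185, -0.983, 0.0], [-0.001, 0.0, -1.0]] [-16.1  20.5   7.9   0.  -77.4  95.4]
[ 0.08  0.19 17.18]
```

View pics/c3.png

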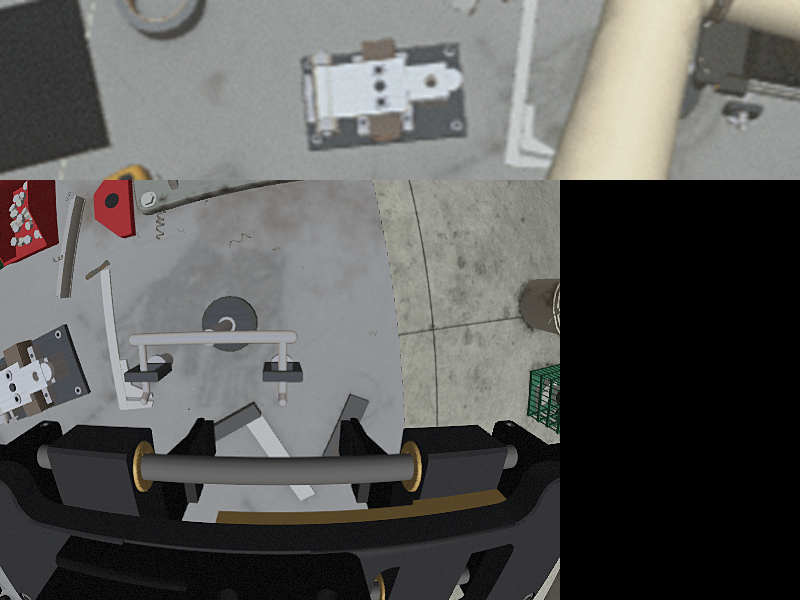

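The top crop shows the leaf lying shut over the tube, with its hole at about (431,80). The wrist view shows the slim pin's handle under the gripper at (282,371), with the crossbar level in the picture, so the yaw is aligned.

```bash
cat >> h.py <<'E'
def wpts(w,d,pos,R):
    p=camera_params("wrist");K=np.array(p["intrinsics"]);T=np.array(p["tool_from_camera"])
    v,u=np.mgrid[:420,:560];dx=(u-K[0,2])/K[0,0];dy=(v-K[1,2])/K[1,1];th=np.hypot(dx,dy)+1e-9;g=np.tan(th)/th
    c=np.stack([dx*g*d,dy*g*d,d],-1)@T[:3,:3].T+T[:3,3]
    X=c@np.array(R).T+pos; X[d==0]=np.nan; return X
E
python3 - <<'E'
from h import *
f=np.load("w3.npz");X=wpts(f["i"],f["d"],f["p"],f["R"]);g=f["i"].astype(int).sum(-1)
for n,(u0,u1,v0,v1) in dict(slim=(255,310,175,215),thick=(120,178,175,205)).items():
    Q=X[v0:v1,u0:u1];k=(Q[...,2]>.15)&(g[v0:v1,u0:u1]<200);q=Q[k];print(n,len(q),np.median(q,0),q.min(0),q.max(0),cv2.minAreaRect(q[:,:2].astype(np.float32)))
s=np.load("scene.npz");Xs=s["X"]
for n,c in dict(slim=(.541,-.324),thick=(.566,-.186)).items():
    k=(np.hypot(Xs[...,0]-c[0],Xs[...,1]-c[1])<.025)&(Xs[...,2]>.07)&(Xs[...,2]<.1);print(n,k.sum(),[np.count_nonzero(r) for r in k if r.any()],Xs[k].mean(0))
# leaf hole from top3
t=np.load("top3.npz");i=t["i"];g=i.astype(int).sum(-1);r=g[170:182,262:282];print(r)
E
```

```text
slim 63 [ 0.5443205  -0.32837463  0.15758322] [ 0.54095864 -0.34618534  0.15016568] [ 0.54804362 -0.31083015  0.16146442] ((0.5444842576980591, -0.3285175561904907), (0.036028217524290085, 0.0006907002534717321), 79.57044219970703)
thick 113 [ 0.56814014 -0.20527637  0.1580082 ] [ 0.55845404 -0.21016085  0.15007001] [ 0.57654972 -0.17203487  0.16235039] ((0.5694704651832581, -0.1917032152414322), (0.03764871507883072, 0.015746086835861206), 79.61883544921875)
slim 18 [np.int64(2), np.int64(3), np.int64(3), np.int64(3), np.int64(3), np.int64(3), np.int64(1)] [ 0.53571139 -0.32414306  0.08696439]
thick 30 [np.int64(2), np.int64(5), np.int64(5), np.int64(5), np.int64(5), np.int64(4), np.int64(2), np.int64(2)] [ 0.55991826 -0.18691539  0.08627278]
[[593 604 622 605 623 631 623 638 636 649 646 645 640 651 608 437 329 343
  326 269]
 [606 645 643 639 648 640 640 642 641 640 647 631 626 639 625 596 598 602
  560 430]
 [606 625 634 628 632 629 626 634 639 618 618 628 624 629 633 639 633 638
  636 622]
 [611 622 630 630 624 624 633 636 552 469 506 601 641 644 629 606 613 639
  644 649]
 [626 641 636 629 637 642 638 537 434 423 451 549 626 641 629 617 629 629
  639 641]
 [628 634 636 626 639 630 600 509 391 312 337 486 609 640 632 632 630 627
  636 646]
 [635 628 629 630 637 633 617 483 289 248 270 434 595 635 640 632 636 632
  647 641]
 [641 638 634 636 639 631 640 570 410 319 361 536 633 643 631 637 635 650
  647 616]
 [631 625 639 631 639 636 638 627 601 589 598 622 628 631 632 631 642 634
  582 441]
 [575 576 618 626 632 633 632 634 642 635 651 644 642 638 642 617 483 386
  358 291]
 [557 574 642 643 643 641 647 652 653 658 651 649 650 654 659 601 450 265
  259 271]
 [574 587 651 658 651 649 659 658 656 655 618 572 542 507 519 475 363 265
  278 269]]
```

>>> drive_tool:
  rows:
    - {"tx": 0.27,"ty": 0.46,"tz": 3.5,"ax": 0,"ay": 0,"az": 0,"claw": 7}
    - {"tx": 0,"ty": 0,"tz": 3.5,"ax": 0,"ay": 0,"az": 0,"claw": 7}
    - {"tx": 0,"ty": 0,"tz": 2.0,"ax": 0,"ay": 0,"az": 0,"claw": 7}
    - {"tx": 0,"ty": 0,"tz": 0,"ax": 0,"ay": 0,"az": 0,"claw": 7}
    - {"tx": 0,"ty": 0,"tz": 0,"ax": 0,"ay": 0,"az": 0,"claw": 7}

```text
time_s: 4.68
tcp_pos: [0.5442, -0.3236, 0.2015]
ee_rot: [[0.984, -0.178, -0.002], [-0.178, -0.984, -0.0], [-0.002, 0.001, -1.0]]
wrist_force: [0.8, -1.0, 0.7]
gripper_width: 0.804
gripper_force: 0.0
```

Run:
```python
from h import *
s=sense();print(s["time_s"],np.round(s["tcp_pos"],4),np.round(s["ee_rot"],3).tolist())
w,d=capture("wrist");X=wpts(w,d,s["tcp_pos"],s["ee_rot"]);g=w.astype(int).sum(-1)
np.savez("w4",i=w,d=d,p=s["tcp_pos"],R=s["ee_rot"]);save("w4",w)
k=(X[...,2]>.14)&(X[...,2]<.175)&(np.hypot(X[...,0]-.543,X[...,1]+.327)<.03);q=X[k];print(len(q),q.min(0),q.max(0))
k2=k&(g<200);v,u=np.nonzero(k2);q=X[k2];print(len(q),q.mean(0),q.min(0),q.max(0),cv2.minAreaRect(q[:,:2].astype(np.float32)),u.min(),u.max(),v.min(),v.max())
print(delta([.543,-.327,.119],s))
```

```text
4.6833 [ 0.5442 -0.3236  0.2015] [[0.984, -0.178, -0.002], [-0.178, -0.984, -0.0], [-0.002, 0.001, -1.0]]
1896 [ 0.5136028  -0.34521948  0.14000599] [ 0.57292473 -0.30677057  0.16458014]
314 [ 0.54491031 -0.32720379  0.15329883] [ 0.53470737 -0.34517475  0.14000599] [ 0.54860365 -0.3080091   0.16254783] ((0.5417108535766602, -0.32667532563209534), (0.03676919639110565, 0.008798690512776375), 81.55614471435547) 253 308 219 240
[-0.04  0.35  8.25]
```

View pics/w4.png

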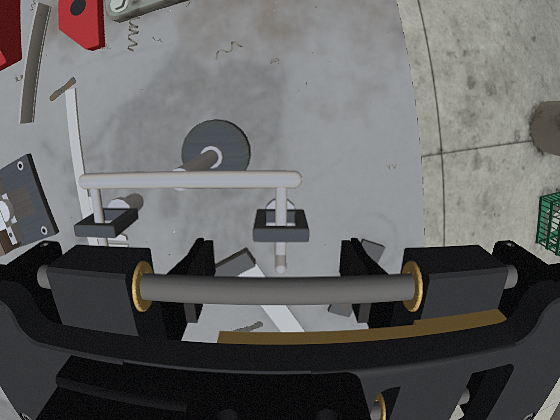

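The handle at (280,228) is level and centred between the fingers at (205,255) and (350,255), with the hook passing through it. I'll go down and grip it.

>>> drive_tool:
  rows:
    - {"tx": 0,"ty": 0.3,"tz": 2.8,"ax": 0,"ay": 0,"az": 0,"claw": 7}
    - {"tx": 0,"ty": 0,"tz": 2.8,"ax": 0,"ay": 0,"az": 0,"claw": 7}
    - {"tx": 0,"ty": 0,"tz": 2.6,"ax": 0,"ay": 0,"az": 0,"claw": 7}
    - {"tx": 0,"ty": 0,"tz": 0,"ax": 0,"ay": 0,"az": 0,"claw": 5}
    - {"tx": 0,"ty": 0,"tz": 0,"ax": 0,"ay": 0,"az": 0,"claw": 3}
    - {"tx": 0,"ty": 0,"tz": 0,"ax": 0,"ay": 0,"az": 0,"claw": 2}
    - {"tx": 0,"ty": 0,"tz": 0,"ax": 0,"ay": 0,"az": 0,"claw": 2}
    - {"tx": 0,"ty": 0,"tz": 0,"ax": 0,"ay": 0,"az": 0,"claw": 2}

```text
time_s: 5.4
tcp_pos: [0.5448, -0.328, 0.1221]
ee_rot: [[0.984, -0.18, 0.004], [-0.18, -0.984, -0.002], [0.004, 0.001, -1.0]]
wrist_force: [-0.2, -0.1, 0.3]
gripper_width: 0.516
gripper_force: 0.0
```

>>> drive_tool:
  rows:
    - {"tx": 0,"ty": 0,"tz": 0,"ax": 0,"ay": 0,"az": 0,"claw": 2}
    - {"tx": 0,"ty": 0,"tz": 0,"ax": 0,"ay": 0,"az": 0,"claw": 2}
    - {"tx": 0,"ty": 0,"tz": 0,"ax": 0,"ay": 0,"az": 0,"claw": 2}
    - {"tx": 0,"ty": 0,"tz": 0,"ax": 0,"ay": 0,"az": 0,"claw": 2}

```text
time_s: 5.73
tcp_pos: [0.5442, -0.3279, 0.1212]
ee_rot: [[0.984, -0.18, 0.002], [-0.18, -0.984, -0.001], [0.002, 0.001, -1.0]]
wrist_force: [-0.5, 1.2, 5.6]
gripper_width: 0.433
gripper_force: 30.0
```

>>> drive_tool:
  rows:
    - {"tx": 0,"ty": 0,"tz": -0.6,"ax": 0,"ay": 0,"az": 0,"claw": 2}
    - {"tx": 0,"ty": 0,"tz": -0.6,"ax": 0,"ay": 0,"az": 0,"claw": 2}
    - {"tx": 0,"ty": 0,"tz": -0.5,"ax": 0,"ay": 0,"az": 0,"claw": 2}
    - {"tx": 0,"ty": 0,"tz": 0,"ax": 0,"ay": 0,"az": 0,"claw": 2}
    - {"tx": 0,"ty": 0,"tz": 0,"ax": 0,"ay": 0,"az": 0,"claw": 2}

```text
time_s: 6.15
tcp_pos: [0.5434, -0.3276, 0.1367]
ee_rot: [[0.983, -0.181, 0.0], [-0.181, -0.983, 0.0], [0.0, -0.0, -1.0]]
wrist_force: [-0.8, 0.6, -1.4]
gripper_width: 0.434
gripper_force: 30.0
```

>>> drive_tool:
  rows:
    - {"tx": -0.8,"ty": 0,"tz": 0,"ax": 0,"ay": 0,"az": 0,"claw": 2}
    - {"tx": -0.8,"ty": 0,"tz": 0,"ax": 0,"ay": 0,"az": 0,"claw": 2}
    - {"tx": -0.4,"ty": 0,"tz": 0,"ax": 0,"ay": 0,"az": 0,"claw": 2}

```text
time_s: 6.4
tcp_pos: [0.5219, -0.3235, 0.136]
ee_rot: [[0.983, -0.181, -0.002], [-0.181, -0.983, 0.001], [-0.002, -0.001, -1.0]]
wrist_force: [-0.3, -0.5, -1.8]
gripper_width: 0.432
gripper_force: 30.0
```

>>> drive_tool:
  rows:
    - {"tx": -1,"ty": 0,"tz": 0,"ax": 0,"ay": 0,"az": 0,"claw": 2}
    - {"tx": -1,"ty": 0,"tz": 0,"ax": 0,"ay": 0,"az": 0,"claw": 2}
    - {"tx": -1.5,"ty": 0,"tz": 0,"ax": 0,"ay": 0,"az": 0,"claw": 2}
    - {"tx": -1.5,"ty": 0,"tz": 0,"ax": 0,"ay": 0,"az": 0,"claw": 2}

```text
time_s: 6.73
tcp_pos: [0.4732, -0.3146, 0.1365]
ee_rot: [[0.984, -0.181, -0.0], [-0.181, -0.984, 0.0], [-0.0, -0.0, -1.0]]
wrist_force: [0.4, -0.9, -0.9]
gripper_width: 0.433
gripper_force: 30.0
```

>>> drive_tool:
  rows:
    - {"tx": 0,"ty": 0,"tz": -3,"ax": 0,"ay": 0,"az": 0,"claw": 2}
    - {"tx": 0,"ty": 0,"tz": -3,"ax": 0,"ay": 0,"az": 0,"claw": 2}
    - {"tx": 0,"ty": 0,"tz": -3,"ax": 0,"ay": 0,"az": 0,"claw": 2}
    - {"tx": 0,"ty": 0,"tz": -2,"ax": 0,"ay": 0,"az": 0,"claw": 2}
    - {"tx": 0,"ty": -1.5,"tz": 0,"ax": 0,"ay": 0,"az": 0,"claw": 2}
    - {"tx": 0,"ty": -3,"tz": 0,"ax": 0,"ay": 0,"az": 0,"claw": 2}
    - {"tx": 0,"ty": -3.5,"tz": 0,"ax": 0,"ay": 0,"az": 0,"claw": 2}
    - {"tx": 0,"ty": -3.5,"tz": 0,"ax": 0,"ay": 0,"az": 0,"claw": 2}
    - {"tx": 0,"ty": -3.5,"tz": 0,"ax": 0,"ay": 0,"az": 0,"claw": 2}
    - {"tx": 0,"ty": -3.5,"tz": 0,"ax": 0,"ay": 0,"az": 0,"claw": 2}

```text
time_s: 7.57
tcp_pos: [0.5069, -0.1316, 0.2466]
ee_rot: [[0.983, -0.181, 0.0], [-0.181, -0.983, 0.0], [0.0, -0.0, -1.0]]
wrist_force: [0.2, 0.7, -1.2]
gripper_width: 0.432
gripper_force: 30.0
```

>>> drive_tool:
  rows:
    - {"tx": 0,"ty": -3.5,"tz": 0,"ax": 0,"ay": 0,"az": 0,"claw": 2}
    - {"tx": 0,"ty": -3.5,"tz": 0,"ax": 0,"ay": 0,"az": 0,"claw": 2}
    - {"tx": 0,"ty": -3.5,"tz": 0,"ax": 0,"ay": 0,"az": 0,"claw": 2}
    - {"tx": -0.6,"ty": -3.5,"tz": 0,"ax": 0,"ay": 0,"az": 0,"claw": 2}
    - {"tx": 0,"ty": -2.5,"tz": 1.5,"ax": 0,"ay": 0,"az": 0,"claw": 2}
    - {"tx": 0,"ty": 0,"tz": 1.5,"ax": 0,"ay": 0,"az": 0,"claw": 2}
    - {"tx": 0,"ty": 0,"tz": 1,"ax": 0,"ay": 0,"az": 0,"claw": 2}
    - {"tx": 0,"ty": 0,"tz": 0,"ax": 0,"ay": 0,"az": 0,"claw": 2}
    - {"tx": 0,"ty": 0,"tz": 0,"ax": 0,"ay": 0,"az": 0,"claw": 2}

```text
time_s: 8.32
tcp_pos: [0.5313, 0.0295, 0.2064]
ee_rot: [[0.983, -0.181, -0.001], [-0.181, -0.983, -0.001], [-0.001, 0.001, -1.0]]
wrist_force: [0.0, -0.1, -1.3]
gripper_width: 0.436
gripper_force: 30.0
```

Run:
```python
from h import *
s=sense();print(s["time_s"],np.round(s["tcp_pos"],4),np.round(s["ee_rot"],3).tolist(),np.round(s["joints"],1),s["gripper_width"],s["wrist_force"])
w,d=capture("wrist");np.savez("w5",i=w,d=d,p=s["tcp_pos"],R=s["ee_rot"]);save("w5",w)
```

```text
8.3167 [0.5313 0.0295 0.2064] [[0.983, -0.181, -0.001], [-0.181, -0.983, -0.001], [-0.001, 0.001, -1.0]] [ 20.7  13.8 -14.    0.  -62.3  58.9] 0.43591696421137094 [ 0.03292763 -0.1325027  -1.32805891]
```

View pics/w5.png

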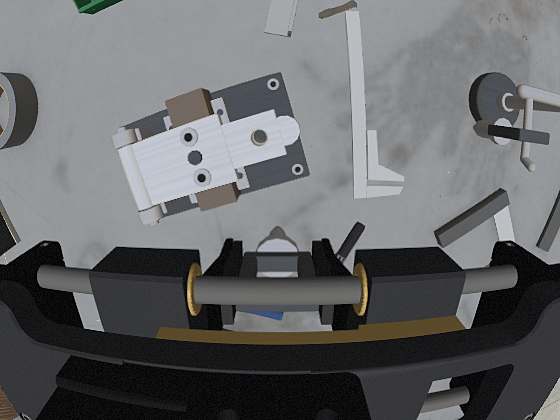

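The pin is held upright between the fingers, with the nose at about (278,230) and the collar at (278,245). The leaf hole is at (260,137). I'll measure both from this picture.

Run:
```python
from h import *
f=np.load("w5.npz");i=f["i"];R=f["R"];X=wpts(i,f["d"],f["p"],R);g=cv2.cvtColor(i,cv2.COLOR_RGB2GRAY)
T=(X-f["p"])@R
# hole
sub=g[120:155,242:280];print(sub[::3,::2])
Q=T[115:160,235:285].reshape(-1,3);Xw=X[115:160,235:285].reshape(-1,3)
k=(Xw[:,2]>.065)&(Xw[:,2]<.09);print("leaf z",np.median(Xw[k],0))
A=np.c_[Xw[k][:,:2]-Xw[k][:,:2].mean(0),np.ones(k.sum())];print("plane",np.linalg.lstsq(A,Xw[k][:,2],rcond=None)[0])
# pin
for v in range(226,250,2):
    r=T[v,240:316];k=(abs(r[:,1])<.03)&(r[:,2]>-.03)&(r[:,2]<.08)&(abs(r[:,0])<.04)
    u=np.nonzero(k)[0]+240
    if k.any(): print(v,u.min(),u.max(),np.round(r[k].min(0),4),np.round(np.median(r[k],0),4),np.round(r[k].max(0),4))
np.save("T5",T)
b=cv2.resize(i[105:255,230:330],(400,600),interpolation=cv2.INTER_CUBIC);save("w5c",b)
```

```text
[[202 195 197 198 199 197 194 195 195 197 199 199 198 196 195 194 194 198
  194]
 [197 198 197 197 195 198 199 198 198 196 196 195 196 196 195 194 193 195
  195]
 [200 200 199 197 194 194 196 196 197 195 193 193 193 195 196 199 199 201
  198]
 [195 194 195 195 196 193 188 190 155 174 194 203 200 201 199 198 198 200
  200]
 [192 193 195 196 196 168 145  74  80  78  73  97 190 200 197 196 193 192
  196]
 [198 199 199 199 193 138  66  85  78  80  82  75 142 192 198 198 201 201
  200]
 [199 199 198 197 187 129  82  87  85  78  78  82  94 195 197 196 192 193
  194]
 [193 193 193 196 196  95 165 124  82  85  84  90 176 193 197 200 201 201
  199]
 [198 200 203 201 197 193 134 113 144 146 146 182 200 201 198 199 197 193
  193]
 [195 194 194 196 198 200 199 198 199 194 198 196 193 195 195 196 198 198
  197]
 [199 200 200 198 196 196 194 193 194 196 198 198 198 197 198 198 197 199
  199]
 [195 193 193 195 196 198 197 198 197 198 198 200 199 200 202 200 201 200
  198]]
leaf z [0.58785166 0.03386752 0.0762323 ]
plane [ 0.00605056 -0.05600999  0.07613547]
226 276 277 [-0.0019  0.0002  0.0528] [-0
[... 272 characters left out ...]
0358] [0.0019 0.0056 0.0429]
234 269 284 [-0.001  -0.0044  0.012 ] [0.001  0.0006 0.0319] [0.0087 0.0054 0.0368]
236 267 286 [ 0.007  -0.0049  0.0087] [0.0079 0.0006 0.0109] [0.0088 0.0061 0.0131]
238 265 289 [ 0.0059 -0.006   0.0058] [0.0077 0.0009 0.0083] [0.0087 0.0078 0.0129]
240 240 315 [ 0.005  -0.0191 -0.0002] [0.0074 0.0009 0.0061] [0.0099 0.0214 0.012 ]
242 240 315 [ 0.0037 -0.0188 -0.0028] [0.0064 0.0011 0.0057] [0.0098 0.0211 0.012 ]
244 240 315 [ 0.0035 -0.0186 -0.0061] [0.0053 0.0011 0.0055] [0.0101 0.0208 0.0096]
246 240 315 [ 0.0026 -0.0182 -0.0084] [0.0041 0.0009 0.0053] [0.0099 0.0206 0.0088]
248 240 315 [ 0.0007 -0.0181 -0.0104] [0.0027 0.0011 0.0057] [0.0097 0.0203 0.0102]
```

View pics/w5c.png

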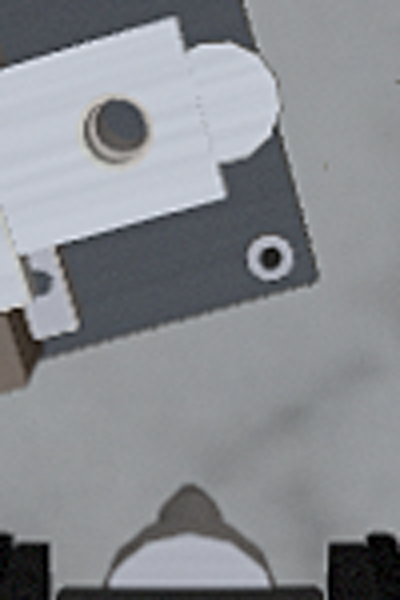

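Run:
```python
from h import *
f=np.load("w5.npz");R=f["R"];p=camera_params("wrist");K=np.array(p["intrinsics"]);T=np.array(p["tool_from_camera"])
def hit(u,v,z):
    a=np.array([(u-K[0,2])/K[0,0],(v-K[1,2])/K[1,1]]);th=np.hypot(*a);d=np.r_[a/th*np.sin(th),np.cos(th)]
    d=R@T[:3,:3]@d;o=R@T[:3,3]+f["p"];return o+d*(z-o[2])/d[2]
h=hit(258.9,137.1,.0758);pin=np.array(f["p"])+R@[-.004,.0007,.055]
print("hole",h,"nose",pin,"move tool cm",R.T@(h-pin)*100)
# base corner hole check & jig prediction
print("bolt",hit(230+270/4-.4,105+258/4-.4,.012))
```

```text
hole [0.58808071 0.03438807 0.0758    ] nose [0.52716112 0.02947034 0.15135968] move tool cm [ 5.90854691 -1.59641219  7.54897321]
bolt [0.54132446 0.00366454 0.012     ]
```

>>> drive_tool:
  rows:
    - {"tx": 3,"ty": -0.8,"tz": 0,"ax": 0,"ay": 0,"az": 0,"claw": 2}
    - {"tx": 2.92,"ty": -0.8,"tz": 0,"ax": 0,"ay": 0,"az": 0,"claw": 2}
    - {"tx": 0,"ty": 0,"tz": 2,"ax": 0,"ay": 0,"az": 0,"claw": 2}
    - {"tx": 0,"ty": 0,"tz": 2,"ax": 0,"ay": 0,"az": 0,"claw": 2}
    - {"tx": 0,"ty": 0,"tz": 2,"ax": 0,"ay": 0,"az": 0,"claw": 2}
    - {"tx": 0,"ty": 0,"tz": 0.7,"ax": 0,"ay": 0,"az": 0,"claw": 2}
    - {"tx": 0,"ty": 0,"tz": 0,"ax": 0,"ay": 0,"az": 0,"claw": 2}
    - {"tx": 0,"ty": 0,"tz": 0,"ax": 0,"ay": 0,"az": 0,"claw": 2}

```text
time_s: 9.03
tcp_pos: [0.5938, 0.0349, 0.1407]
ee_rot: [[0.983, -0.181, 0.002], [-0.181, -0.983, -0.0], [0.002, -0.0, -1.0]]
wrist_force: [0.5, 1.1, -0.7]
gripper_width: 0.434
gripper_force: 30.0
```

Run:
```python
from h import *
s=sense();R=np.array(s["ee_rot"]);print(s["time_s"],np.round(s["tcp_pos"],4),R.round(3).tolist(),s["gripper_width"],s["wrist_force"])
n=np.array(s["tcp_pos"])+R@[-.004,.0007,.055];print("nose",n,R.T@(np.array([.5885,.0344,.0758])-n)*100)
w,d=capture("wrist");np.savez("w6",i=w,d=d,p=s["tcp_pos"],R=R)
b=cv2.resize(w[180:280,205:345],(784,560),interpolation=cv2.INTER_CUBIC);save("w6c",b)
```

```text
9.0333 [0.5938 0.0349 0.1407] [[0.983, -0.181, 0.002], [-0.181, -0.983, -0.0], [0.002, -0.0, -1.0]] 0.43361157663754535 [ 0.4855682   1.055524   -0.67097215]
nose [0.58982558 0.03493955 0.08570056] [-0.12232567  0.07721884  0.98983228]
```

View pics/w6c.png

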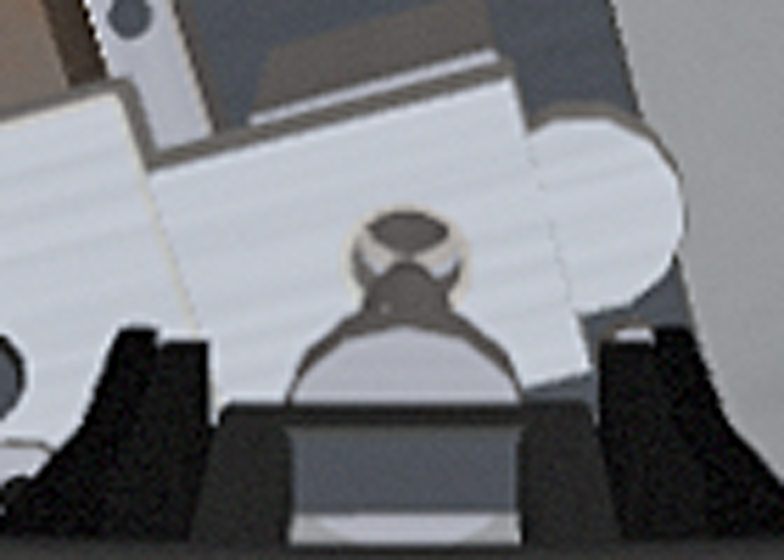

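Run:
```python
from h import *
f=np.load("w6.npz");R=f["R"];P=f["p"];p=camera_params("wrist");K=np.array(p["intrinsics"]);T=np.array(p["tool_from_camera"])
def proj(t):
    c=T[:3,:3].T@(np.array(t)-T[:3,3]);th=np.arctan2(np.hypot(c[0],c[1]),c[2]);r=th/np.hypot(c[0],c[1])
    q=K[:2,:2]@(c[:2]*r)+K[:2,2]; return ((q-[205,180]+.5)*5.6-.5).round(1)
tw=lambda X:R.T@(np.array(X)-P)
for h in([.5881,.0344,.0758],[.5885,.0344,.0758]):
    for a in(0,90,180,270): print(h,a,proj(tw(np.array(h)+.0075*np.array([np.cos(np.radians(a)),np.sin(np.radians(a)),0])))) 
for x in(-.004,-.002,0,.002): print("nose",x,proj([x,.0007,.055]))
for a in(0,90,270): print("collar rim",proj([-.004+.013*np.cos(np.radians(a)),.0007+.013*np.sin(np.radians(a)),.013]))
TT=(wpts(f["i"],f["d"],P,R)-P)@R
for v in(226,228,230,232,234,236): 
    print(v,np.round(TT[v,275:281:2],4).tolist())
```

```text
[0.5881, 0.0344, 0.0758] 0 [399.9 207.8]
[0.5881, 0.0344, 0.0758] 90 [354.7 270.3]
[0.5881, 0.0344, 0.0758] 180 [420.3 312.5]
[0.5881, 0.0344, 0.0758] 270 [466. 251.]
[0.5885, 0.0344, 0.0758] 0 [399.4 205. ]
[0.5885, 0.0344, 0.0758] 90 [354.1 267.5]
[0.5885, 0.0344, 0.0758] 180 [419.8 309.8]
[0.5885, 0.0344, 0.0758] 270 [465.5 248.2]
nose -0.004 [403.9 275.2]
nose -0.002 [403.9 260.4]
nose 0 [403.9 245.6]
nose 0.002 [403.9 230.6]
collar rim [403.8 298.7]
collar rim [526.9 412.9]
collar rim [280.8 412.9]
226 [[-0.0136, -0.0007, 0.0872], [-0.0019, 0.0009, 0.055], [-0.0137, 0.0026, 0.0876]]
228 [[0.001, -0.0004, 0.0431], [0.001, 0.0009, 0.0429], [0.0006, 0.0022, 0.0439]]
230 [[0.0011, -0.0004, 0.0388], [0.0015, 0.0009, 0.0378], [0.0012, 0.0022, 0.0387]]
232 [[0.0015, -0.0004, 0.0341], [0.0013, 0.0009, 0.0346], [0.0011, 0.0022, 0.0351]]
234 [[0.0014, -0.0004, 0.0308], [0.0085, 0.0009, 0.0127], [0.0014, 0.0022, 0.0307]]
236 [[0.0084, -0.0003, 0.0097], [0.0091, 0.0009, 0.0079], [0.0082, 0.002, 0.0103]]
```

The nose at (407,265) lines up sideways with the hole at (406,258). Along tool x it's about 1.5 mm too far in, so I'll correct that and lower with the force watched.

>>> drive_tool:
  rows:
    - {"tx": -0.15,"ty": 0.02,"tz": 0,"ax": 0,"ay": 0,"az": 0,"claw": 2}
    - {"tx": 0,"ty": 0,"tz": 0.5,"ax": 0,"ay": 0,"az": 0,"claw": 2}
    - {"tx": 0,"ty": 0,"tz": 0.5,"ax": 0,"ay": 0,"az": 0,"claw": 2}
    - {"tx": 0,"ty": 0,"tz": 0.4,"ax": 0,"ay": 0,"az": 0,"claw": 2}
    - {"tx": 0,"ty": 0,"tz": 0.3,"ax": 0,"ay": 0,"az": 0,"claw": 2}
    - {"tx": 0,"ty": 0,"tz": 0,"ax": 0,"ay": 0,"az": 0,"claw": 2}
    - {"tx": 0,"ty": 0,"tz": 0,"ax": 0,"ay": 0,"az": 0,"claw": 2}

```text
time_s: 9.67
tcp_pos: [0.5914, 0.0354, 0.1222]
ee_rot: [[0.984, -0.181, -0.001], [-0.181, -0.984, -0.0], [-0.001, 0.0, -1.0]]
wrist_force: [-0.0, -0.1, -1.1]
gripper_width: 0.435
gripper_force: 30.0
```

>>> drive_tool:
  rows:
    - {"tx": 0,"ty": 0,"tz": 0.3,"ax": 0,"ay": 0,"az": 0,"claw": 2}
    - {"tx": 0,"ty": 0,"tz": 0.3,"ax": 0,"ay": 0,"az": 0,"claw": 2}
    - {"tx": 0,"ty": 0,"tz": 0.3,"ax": 0,"ay": 0,"az": 0,"claw": 2}
    - {"tx": 0,"ty": 0,"tz": 0.3,"ax": 0,"ay": 0,"az": 0,"claw": 2}
    - {"tx": 0,"ty": 0,"tz": 0.3,"ax": 0,"ay": 0,"az": 0,"claw": 2}
    - {"tx": 0,"ty": 0,"tz": 0,"ax": 0,"ay": 0,"az": 0,"claw": 2}

```text
time_s: 10.17
tcp_pos: [0.591, 0.0354, 0.1066]
ee_rot: [[0.983, -0.181, -0.002], [-0.181, -0.983, -0.0], [-0.002, 0.001, -1.0]]
wrist_force: [-0.2, 0.6, -0.2]
gripper_width: 0.434
gripper_force: 30.0
```

>>> drive_tool:
  rows:
    - {"tx": 0,"ty": 0,"tz": 0.3,"ax": 0,"ay": 0,"az": 0,"claw": 2}
    - {"tx": 0,"ty": 0,"tz": 0.3,"ax": 0,"ay": 0,"az": 0,"claw": 2}
    - {"tx": 0,"ty": 0,"tz": 0.3,"ax": 0,"ay": 0,"az": 0,"claw": 2}
    - {"tx": 0,"ty": 0,"tz": 0.3,"ax": 0,"ay": 0,"az": 0,"claw": 2}
    - {"tx": 0,"ty": 0,"tz": 0,"ax": 0,"ay": 0,"az": 0,"claw": 2}

```text
time_s: 10.58
tcp_pos: [0.5912, 0.0354, 0.0947]
ee_rot: [[0.983, -0.181, -0.001], [-0.181, -0.983, -0.0], [-0.001, 0.0, -1.0]]
wrist_force: [-0.5, -0.6, -1.5]
gripper_width: 0.432
gripper_force: 30.0
```

>>> drive_tool:
  rows:
    - {"tx": 0,"ty": 0,"tz": 0.3,"ax": 0,"ay": 0,"az": 0,"claw": 2}
    - {"tx": 0,"ty": 0,"tz": 0.3,"ax": 0,"ay": 0,"az": 0,"claw": 2}
    - {"tx": 0,"ty": 0,"tz": 0.2,"ax": 0,"ay": 0,"az": 0,"claw": 2}
    - {"tx": 0,"ty": 0,"tz": 0.2,"ax": 0,"ay": 0,"az": 0,"claw": 2}
    - {"tx": 0,"ty": 0,"tz": 0,"ax": 0,"ay": 0,"az": 0,"claw": 2}

```text
time_s: 11.0
tcp_pos: [0.5918, 0.0352, 0.0859]
ee_rot: [[0.984, -0.18, 0.001], [-0.18, -0.984, -0.001], [0.001, 0.0, -1.0]]
wrist_force: [-0.5, -2.1, 3.1]
gripper_width: 0.432
gripper_force: 30.0
```

Contact with the leaf. I'll press on in small steps.

>>> drive_tool:
  rows:
    - {"tx": 0,"ty": 0,"tz": 0.15,"ax": 0,"ay": 0,"az": 0,"claw": 2}
    - {"tx": 0,"ty": 0,"tz": 0.15,"ax": 0,"ay": 0,"az": 0,"claw": 2}
    - {"tx": 0,"ty": 0,"tz": 0.15,"ax": 0,"ay": 0,"az": 0,"claw": 2}
    - {"tx": 0,"ty": 0,"tz": 0,"ax": 0,"ay": 0,"az": 0,"claw": 2}

```text
time_s: 11.33
tcp_pos: [0.5919, 0.0349, 0.0818]
ee_rot: [[0.984, -0.181, 0.001], [-0.181, -0.984, -0.001], [0.001, 0.001, -1.0]]
wrist_force: [-2.0, -2.7, 7.1]
gripper_width: 0.429
gripper_force: 30.0
```

>>> drive_tool:
  rows:
    - {"tx": 0,"ty": 0,"tz": 0.1,"ax": 0,"ay": 0,"az": 0,"claw": 2}
    - {"tx": 0,"ty": 0,"tz": 0.1,"ax": 0,"ay": 0,"az": 0,"claw": 2}
    - {"tx": 0,"ty": 0,"tz": 0,"ax": 0,"ay": 0,"az": 0,"claw": 2}

```text
time_s: 11.58
tcp_pos: [0.5919, 0.0349, 0.0813]
ee_rot: [[0.984, -0.18, 0.001], [-0.18, -0.984, -0.001], [0.001, 0.001, -1.0]]
wrist_force: [-3.6, -3.6, 13.1]
gripper_width: 0.434
gripper_force: 30.0
```

>>> drive_tool:
  rows:
    - {"tx": -0.04,"ty": 0.04,"tz": 0.1,"ax": 0,"ay": 0,"az": 0,"claw": 2}
    - {"tx": 0,"ty": 0,"tz": 0.1,"ax": 0,"ay": 0,"az": 0,"claw": 2}
    - {"tx": 0,"ty": 0,"tz": 0,"ax": 0,"ay": 0,"az": 0,"claw": 2}
    - {"tx": 0,"ty": 0,"tz": 0,"ax": 0,"ay": 0,"az": 0,"claw": 2}
    - {"tx": 0,"ty": 0,"tz": 0,"ax": 0,"ay": 0,"az": 0,"claw": 2}

```text
time_s: 12.0
tcp_pos: [0.592, 0.0349, 0.0812]
ee_rot: [[0.984, -0.179, 0.003], [-0.179, -0.984, -0.001], [0.003, 0.0, -1.0]]
wrist_force: [-6.4, -1.7, 20.9]
gripper_width: 0.435
gripper_force: 30.0
```

Run:
```python
from h import *
s=sense();print(s["time_s"],np.round(s["tcp_pos"],4),s["wrist_force"],s["moment"])
w,d=capture("wrist");X=wpts(w,d,s["tcp_pos"],s["ee_rot"])
k=(abs(X[...,2]-.068)<.015)
J=(X[...,:2]-[.5834,.0962]);jx=J@[.996,.092];jy=J@[-.092,.996]
k&=(abs(jx)<.018)&(jy>-.09)&(jy<.06)&(np.hypot(jx,jy+.062)>.018)
A=np.c_[jx[k],jy[k]+.062,np.ones(k.sum())];c=np.linalg.lstsq(A,X[k][:,2],rcond=None)[0]
for _ in range(4):
    r=X[k][:,2]-A@c;m=abs(r)<.002;c=np.linalg.lstsq(A[m],X[k][m][:,2],rcond=None)[0]
print(k.sum(),m.sum(),"leaf plane",c)
save("w7",w)
```

```text
12.0 [0.592  0.0349 0.0812] [-6.35818265 -1.67569561 20.88201601] [-0.42902136  2.02261682 -0.08403915]
1676 1552 leaf plane [0.01278579 0.00811019 0.06739398]
```

View pics/w7.png

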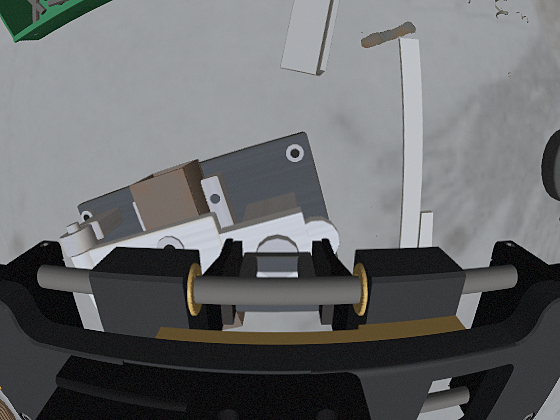

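The picture shows the leaf lying flat with the collar seated on it at (277,245). The measured slope is 0.008 rad and the face is at z = 67.4 mm. The push is 21 N and the last 2 mm of commanded travel didn't move the tool, so the leaf is on its stop.

```bash
python3 -c "
from station import *
print(finish_job())"
```

```text
the job is handed in; nothing more can be done
None
```

I handed the job in with the leaf folded over the tube and the slim pin through it into the block. The arm is still holding the pin down with about 21 N, and the leaf measured level on its stop. It took about 12 s; I didn't take a last look at the thick pin or the other things on the table.

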